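Gauge two faces of a heating block

ROBOT

A 7-joint arm with a two-finger parallel gripper is mounted at the origin on the work surface. World frame = base frame: x ahead of the robot, y to its left, z up, the work surface at z = 0. Lengths are in mm, angles in rad, forces in N, time in s.
With the tool pointing down it reaches from about 400 to 875 mm from the base axis. Payload 4.4 kg.
Tool frame: the origin (TCP) lies at the very end of the fingers, on their centre line; the grasp point (between the pads) lies 19 mm behind it; z points along the fingers, y is the line along which they close (so a half turn about z gives the same grasp; the last joint's range is limited). The gripper opens to 85 mm and grips with 20 to 120 N. Pads are 22 mm wide; open, the fingers measure 114 mm over their backs; the gripper's body (76 mm by 85 mm) begins 54 mm behind the grasp point. The pads swing forward as they close: fully open they stand 13 mm farther back than shut.
Start: joints at [1.199, 0.628, 0.038, 1.517, -0.027, 0.996, -0.02], TCP at [195.714, -619.85, 231.313] pointing down, gripper open.
Joint ranges: [-3.06, 3.06], [-0.37, 2.12], [-1.25, 1.32], [0.18, 2.47], [-1.1, 4.24], [0.23, 1.98], [-2.94, 2.94]. Speed limits (rad/s): [2.57, 2.57, 3.14, 3.14, 3.14, 3.14, 3.14].

INTERFACE

Orientations are given as [roll, pitch, yaw] about the fixed x, y, z axes, in that order (R = Rz(yaw) Ry(pitch) Rx(roll)).
In Python, from cell import ctrl gives the robot as it stands.
- The arm moves only by the tool jog_arm, never from a script. Its argument "plan" is a list of rows, each an object of numbers: "tx", "ty", "tz": the shift along the tool's x, y, z as a fraction of full scale; "wx", "wy", "wz": the turn, a rotation vector about the tool's x, y, z as a fraction of full scale; "claw": the closure, from 0 (fully open) to 1 (shut). In form: [{"tx": .., "ty": .., "tz": .., "wx": .., "wy": .., "wz": .., "claw": ..}, ...]. A call has 1 to 12 rows; each row is the pose to reach, as a shift and turn from the pose commanded when the call began, along the tool's axes at that moment; what a row does not reach only later rows make up. Full scale, the value 1, is 300 mm for a shift and 90 degrees for a turn. A row lasts 1/10 s, in which the tool goes at most 50 mm and 8.59 degrees, less where a joint would pass 70% of its speed; a pose out of reach is approached as far as the arm can. A call with a number of a shift or a turn outside -1 to 1 is refused whole. A call with a gripper value outside its range is refused whole. The fingers move at their own pace and stop on an object; the grip force is fixed at half the most. Time passes only in rows, so rows that repeat a pose let the fingers close. It gives the time, the measured TCP pose, the force, the opening and the grip force at its end, in the units of the state.
- ctrl.read_state(): the state, without advancing time (a new reading comes with each control period).
- ctrl.get_image(name): name is "scene" or "side" or "wrist"; returns a dict with "img" (384x512x3 uint8, red, green, blue), "depth" (384x512 float32, mm along the optical axis (not along the pixel's ray), 0 where there is no reading), "fx", "fy", "cx", "cy" (pixels), "position" and "orientation" of the camera in the world; the wrist camera has in their place "hand_eye" (4x4, takes a point from camera to tool coordinates, whose origin is the TCP and whose axes are the flange's). Camera axes: x right, y down, z forward; pixel columns grow to the right and rows downward; lengths in mm; the calibration is good to about 2 mm. The wrist camera is an equidistant fisheye: a pixel r from the principal point sees the ray r / f radians off the axis. A picture is of the moment at which its call begins: read the wrist's pose just before it.
- ctrl.finish_job(): hands the job in; it is judged then, once.
Trained networks look in a picture, given as the dict that the camera call returned (one of the last four; its "shot" number tells which), for a name from the list of things; names that differ only in an ending like _2 or _b are one class to them, and where a whole thing is asked for, a point or a joint stands for the part that bears it (a point fixed in the world has none). Each returns a list of dicts, best first, with "score" (0 to 1); they miss things now and then, are a little off and sometimes report something else, mostly with a low value. They report only what shows in the picture. A call takes as long as a camera call. They do not tell look-alikes from the thing itself.
- ctrl.trace(picture, thing): "pixels" (384x512 bool, what is visible of it) and "extent" ([centre column, centre row, width, height] in pixels, round what is visible of it).
The state is a dict: "clock": time; "qpos": joint angles; "qd": joint speeds; "tau": joint torques, N m; "eef_pos": TCP position; "tool_rot": TCP orientation; "force": force on the tool from outside, world axes, zero at the start; "torque": the same for the moment, N m; "width": finger opening in mm; "gripper_force": force on a finger pad.
Only numpy, scipy, OpenCV 4.12 (cv2) and the standard library are available. Lean on these libraries where they do the work, as an engineer would, in place of code of your own. Each camera call takes 0.05 s, during which the arm holds its last target. There are 200 camera calls.

TASK

Check the aluminium heating block on the bench comparator: slide it along the bench, without lifting it or tipping it, and press its stepped long side flush and centred against the comparator's fence for a moment so that the plunger is pushed right in. Then draw it back until the plunger springs out, give it a quarter turn, press its stepped end flush and centred against the fence in the same way, and leave it standing there. Leave the glassware and the other things on the bench where they are.

Things in the scene. Friction and masses are not known exactly. Their poses are not given: they have to be found in the camera images.
- block: aluminium heating block, 110 long (its x), 88 wide (y), 45 tall, 0.65-0.95 kg, loose, slid on the bench (about 5 N). An L-shaped step runs along two adjoining top edges, +y side and +x end: the outer 10 mm is only 30 mm tall. The plain -y side and -x end have three dark dots each on top. Origin: centre of underside, z up. Starts at any yaw in one of three places nearest the robot: left, middle, right
- well (a point): middle of the mouth of the rectangular well in the block's top, straight above the block's origin, 45 mm above the bench. The well is 64 mm along block x by 36 mm along block y, 28 mm deep, upright walls, flat floor 17 mm above the bench. Fingertips let down into it can push, pull and turn the block, which is too wide to grip from outside for most grippers
- step_side (a point): middle of the block's stepped long side (110 mm long, faces block +y), 44 mm from the block's origin along +y, 15 mm above the bench: the face to press first. Below the step the face is flat over its full length and 30 mm tall
- step_end (a point): middle of the block's stepped end (88 mm wide, faces block +x), 55 mm from the block's origin along +x, 15 mm above the bench: the face to press second. Flat, 30 mm tall
- comparator: bench comparator, fixed: an upright steel bracket (fence) 130 mm wide (its y), 55 tall, a dial (100 tall) behind it. Its front looks along its own -x, towards the robot. Two anvils, 18 mm across, stand out 10 mm from the bracket at y = -30 and +30, 17 mm up. Origin on the bench in the plane of the anvils' tips, midway; x points into the fence (push that way), z up. Bare bench before it
- fence_mid (a point): point 15 mm above the comparator's origin, in the plane of the anvils' tips; axes as the comparator's. A face is flush when it rests on both anvils, and centred when its middle is here
- plunger (a joint): travel of the spring plunger, a 12 mm steel pin midway between the anvils, standing 8 mm in front of them: 0 m when out, 0.008 m when pushed in level with the anvils (face flush). Its spring is weak (about 1 N): the let-go block stays put by its weight
- beaker: an empty clear glass beaker, 70 mm across, 90 mm tall, standing open side up, in one of the three places nearest the robot; origin at the centre of its underside
- amber: a capped amber glass bottle with a paper label, 66 mm across, 140 mm tall, in another of those three places; origin at the centre of its underside
- flask: a white plastic bottle, 60 mm across, 130 mm tall, standing beside one end of the comparator's fence; origin at the centre of its underside
- jar: a low amber jar, 60 mm across, 80 mm tall, standing beside the other end of the fence; origin at the centre of its underside
- dish: a shallow glass dish, 90 mm across, 18 mm tall, out at the robot's left; origin at the centre of its underside
- slides: a blue open slide box, 80 x 60 x 30 mm, out at the robot's right; origin at the centre of its underside
- spatula: a steel spatula, 180 mm long, lying flat at the robot's right, near the slide box; origin midway along it at the bench
Not all that is in view belongs to the job. What is shaped like the block but red is not meant.

How it is judged (in metres and radians):
On the way, in this order (a step that is already met when the one before it is completed fails the run):
1. the stepped long side is pressed flush and centred on the fence, the plunger pushed in (value of joint plunger above 0.0062 m and angle between the y axis of block and the x axis of comparator, either way round below 0.06 rad and x of step_side in the frame of fence_mid between -0.004 and 0.004 m and y of step_side in the frame of fence_mid between -0.014 and 0.014 m), for 0.3 s.
2. the block is drawn back and the plunger is out again (value of joint plunger below 0.0015 m), for 0.1 s.
At the end, for the whole second after the job is handed in: The block stands upright at rest on the bench with its stepped end flush on the fence: within 4 mm of the anvils' plane, square to it within 0.06 rad, its middle within 14 mm of the plunger's line, the plunger pushed in by more than 6.2 mm (value of joint plunger above 0.0062 m and angle between the x axis of block and the x axis of comparator, either way round below 0.06 rad and x of step_end in the frame of fence_mid between -0.004 and 0.004 m and y of step_end in the frame of fence_mid between -0.014 and 0.014 m and angle between block's own z axis and vertical below 0.05 rad and linear speed of block below 0.01 m/s and height (world z) of block below 0.004 m); the robot touches nothing.
It fails at once if the block is lifted off the bench (by more than 10 mm) or tipped (by more than 0.2 rad) (height (world z) of block above 0.01 m or angle between block's own z axis and vertical above 0.2 rad).
It fails at once if a bystander is moved by more than 20 mm (distance of any of beaker, amber, flask, jar, dish, slides, spatula from where it was at the start of the episode above 0.02 m).
It fails at once if an upright vessel is tipped by more than 0.3 rad (angle between any of beaker, amber, flask, jar's own z axis and vertical above 0.3 rad).
It also fails if it takes over 72 s, if anything falls off the work surface, if the arm or the gripper's body presses on something with over 40 N, if the wrist force passes 120 N, or if a joint passes its speed limit or range.

## Working session

There is one attempt and no reset: what is moved stays moved. The work goes in short steps, Python scripts to look and compute and a tool call to move; the robot and the scene stay as the last step left them, time stands still between calls to the robot, and variables do not carry over. Pictures are saved under pics/ and viewed, at most 10 in all, crops included, and the job is handed in when it is done.

Besides the shell and the picture viewer there is one more tool, called in YAML: its name, and indented under it one key for each argument. jog_arm: Moves the arm, as the interface text tells. Shift numbers are shares of 300 mm and turn numbers shares of 90 degrees, none past 1 either way. Its arguments: {"type":"object","properties":{"plan":{"type":"array"}},"required":["plan"]}

```bash
mkdir -p pics; ls; cat > h.py <<'E'
import numpy as np, cv2
from scipy.spatial.transform import Rotation as R
from cell import ctrl
def cam(p):
    o=np.array(p["orientation"],float)
    M=R.from_euler('xyz',o).as_matrix() if o.shape==(3,) else o
    return M,np.array(p["position"],float)
def pts(p,mask):
    v,u=np.nonzero(mask&(p["depth"]>0)); d=p["depth"][v,u]
    c=np.c_[(u-p["cx"])/p["fx"]*d,(v-p["cy"])/p["fy"]*d,d]
    M,t=cam(p); return c@M.T+t, np.c_[u,v]
E
python3 - <<'E'
from h import *
s=ctrl.read_state(); print({k:np.round(v,3) for k,v in s.items()})
ims=[]
for n in ("scene","side"):
    p=ctrl.get_image(n); ims.append(p["img"]); print(n,p["position"],p["orientation"],p["fx"])
    for t in ("block","comparator","beaker","amber","flask","jar","dish","slides","spatula"):
        for d in ctrl.trace(p,t)[:2]:
            q,_=pts(p,d["pixels"]); 
            print(t,round(d["score"],2),np.round(d["extent"]),np.round(np.median(q,0)) if len(q) else None, np.round(q.min(0)) if len(q) else'',np.round(q.max(0)) if len(q) else '')
    cv2.imwrite(f"pics/{n}.png",p["img"][:,:,::-1])
E
```

```text
pics
{'clock': np.float64(0.0), 'qpos': array([ 1.199,  0.629,  0.038,  1.518, -0.027,  0.996, -0.02 ]), 'qd': array([ 0.002,  0.   , -0.002,  0.   , -0.002, -0.001,  0.001]), 'tau': array([ 2.0000e-03, -5.6340e+01,  1.2260e+00, -1.9345e+01,  1.1000e-02,
        1.0000e-02, -0.0000e+00]), 'eef_pos': array([ 195.534, -619.216,  230.339]), 'tool_rot': array([-3.14 ,  0.   ,  0.306]), 'force': array([ 0.127,  0.415, -0.694]), 'torque': array([ 0.011, -0.037,  0.019]), 'gripper_force': np.float64(0.0), 'width': np.float64(85.378)}
scene [1524.36881124 -623.35600688  843.39896647] [-2.13690889 -0.02397103  1.08294322] 485.9340933027193
block 0.83 [326. 183.  43.  31.] [462. 201.  36.] [332. 157.  -1.] [514. 308.  53.]
block 0.61 [312. 148.  32.  27.] [258. 296.  34.] [ 80. 248.  -2.] [300. 405.  55.]
comparator 0.66 [311. 249.  51.  40.] [733. -35.  24.] [628. -90.  -3.] [759.  86. 104.]
beaker 0.79 [268. 190.  24.  36.] [464.  -5.  66.] [384. -35.  -1.] [482.  78.  96.]
beaker 0.39 [351. 228.  24.  44.] [736.  93.  69.] [622.  74.   1.] [754. 167. 136.]
amber 0.59 [195. 205.  26.  52.] [
[... 1042 characters left out ...]
r 0.72 [279. 150.  18.  41.] [ 444. -208.   73.] [ 414. -243.   -6.] [ 478. -192.  143.]
amber 0.67 [258. 265.  46.  41.] [444. 233.  33.] [382. 125.  -7.] [517. 284.  49.]
flask 0.72 [169. 214.  25.  40.] [713. 126.  73.] [690. -14.  -5.] [791. 142. 132.]
jar 0.95 [203. 165.  16.  31.] [ 686. -141.   52.] [ 662. -277.   -5.] [ 745. -123.   84.]
jar 0.57 [258. 265.  51.  44.] [445. 236.  32.] [379. 162.  -7.] [512. 284.  49.]
dish 0.79 [192. 303.  36.  29.] [591. 356.   9.] [545. 305.  -5.] [640. 406.  20.]
slides 0.62 [239. 133.  21.  19.] [ 611. -368.   16.] [ 569. -418.   -4.] [ 655. -332.   33.]
spatula 0.5 [291. 130.  47.  19.] [ 420. -441.    4.] [ 348. -488.   -8.] [ 504. -230.  139.]
```

```bash
python3 - <<'E'
import cv2,numpy as np
a=cv2.imread("pics/scene.png"); b=cv2.imread("pics/side.png")
def c(i,x,y,w,h,W,H): return cv2.resize(i[y:y+h,x:x+w],(W,H),interpolation=cv2.INTER_CUBIC)
cv2.imwrite("pics/v1.png",np.vstack([np.hstack([c(a,240,120,160,120,400,300),c(b,220,230,160,120,400,300)]),np.hstack([c(a,130,130,266,200,400,300),c(b,140,120,266,200,400,300)])]))
E
```

```text
(no output)
```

View pics/v1.png

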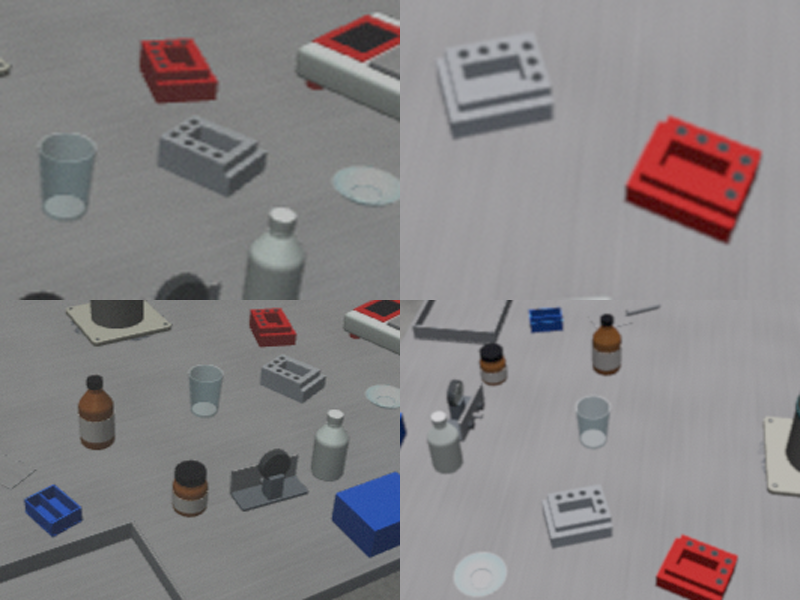

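The two candidates are the silver-grey block at scene (326,183) and side (258,264), and the red copy at scene (312,148) and side (337,302). The silver one matches "aluminium", and the enlarged crop confirms it: the step faces +y and +x, and the dots are on the -y side and -x end.

```bash
python3 - <<'E'
from h import *
for n in ("side","scene"):
    p=ctrl.get_image(n)
    for d in ctrl.trace(p,"block")[:2]:
        q,uv=pts(p,d["pixels"]); col=p["img"][uv[:,1],uv[:,0]].mean(0)
        if col[0]>col[1]*1.4: continue
        m=q[(q[:,2]>8)&(q[:,2]<60)]
        med=np.median(m[:,:2],0); m=m[np.linalg.norm(m[:,:2]-med,axis=1)<85]
        print(n,cv2.minAreaRect(m[:,:2].astype(np.float32)))
        t=m[m[:,2]>38]; print(cv2.minAreaRect(t[:,:2].astype(np.float32)))
    d=ctrl.trace(p,"comparator")[0]; q,_=pts(p,d["pixels"])
    for lo,hi in((8,52),(42,56),(60,110)):
        m=q[(q[:,2]>lo)&(q[:,2]<hi)]; 
        if len(m): print("comp",lo,hi,len(m),np.round(m.mean(0)),cv2.minAreaRect(m[:,:2].astype(np.float32)))
p=ctrl.get_image("wrist"); print(p["hand_eye"],p["fx"],p["cx"],p["cy"])
E
```

```text
side ((445.9976501464844, 222.6243438720703), (110.67313385009766, 92.88427734375), 21.523616790771484)
((443.101806640625, 216.08309936523438), (100.33439636230469, 82.56327819824219), 21.29292106628418)
comp 8 52 366 [709. -10.  30.] ((715.9291381835938, -18.210952758789062), (130.77481079101562, 62.92094039916992), 77.48269653320312)
comp 42 56 127 [709. -12.  50.] ((722.4769897460938, -16.11737823486328), (130.8624267578125, 46.61724853515625), 86.13704681396484)
comp 60 110 150 [731. -11.  82.] ((731.5877685546875, -17.840984344482422), (59.27287292480469, 19.970745086669922), 80.64408111572266)
scene ((447.2054443359375, 217.37698364257812), (115.2153091430664, 94.41940307617188), 22.08027458190918)
((444.8642883300781, 212.17169189453125), (106.42897033691406, 85.59529113769531), 18.614360809326172)
comp 8 52 886 [724. -33.  21.] ((728.42724609375, -24.151443481445312), (130.92071533203125, 55.68017578125), 84.215576171875)
comp 42 56 151 [718. -37.  49.] ((726.2638549804688, -23.560714721679688), (128.01644897460938, 51.51140594482422), 85.51063537597656)
comp 60 110 279 [740. -27.  82.] ((738.6123046875, -25.294919967651367), (57.28805160522461, 19.53835678100586), 77.36003875732422)
[[-4.96086957e-04 -9.45722842e-01 -3.24973937e-01  8.53276004e+01]
 [ 9.99999875e-01 -4.49736572e-04 -2.17742836e-04 -1.47433725e-02]
 [ 5.97717094e-05 -3.24974004e-01  9.45722947e-01 -1.42296500e+02]
 [ 0.00000000e+00  0.00000000e+00  0.00000000e+00  1.00000000e+00]] 297.3186396354542 256.5179194229587 190.95379787696217
```

jog_arm:
  plan:
    - {"tx": 0.97, "ty": -0.37, "wz": -0.5, "claw": 0}
    - {"tx": 0.97, "ty": -0.37, "wz": -0.5}
    - {"tx": 0.97, "ty": -0.37, "wz": -0.5}
    - {"tx": 0.97, "ty": -0.37, "wz": -0.5}
    - {"tx": 0.97, "ty": -0.37, "wz": -0.5}
    - {"tx": 0.97, "ty": -0.37, "wz": -0.5}
    - {"tx": 0.97, "ty": -0.37, "wz": -0.5}
    - {"tx": 0.97, "ty": -0.37, "wz": -0.5}

```text
invalid input at $.plan[0]: expected keys tx, ty, tz, wx, wy, wz, claw
```

jog_arm:
  plan:
    - {"tx": 0.97, "ty": -0.37, "tz": 0, "wx": 0, "wy": 0, "wz": -0.5, "claw": 0.75}
    - {"tx": 0.97, "ty": -0.37, "tz": 0, "wx": 0, "wy": 0, "wz": -0.5, "claw": 0.75}
    - {"tx": 0.97, "ty": -0.37, "tz": 0, "wx": 0, "wy": 0, "wz": -0.5, "claw": 0.75}
    - {"tx": 0.97, "ty": -0.37, "tz": 0, "wx": 0, "wy": 0, "wz": -0.5, "claw": 0.75}
    - {"tx": 0.97, "ty": -0.37, "tz": 0, "wx": 0, "wy": 0, "wz": -0.5, "claw": 0.75}
    - {"tx": 0.97, "ty": -0.37, "tz": 0, "wx": 0, "wy": 0, "wz": -0.5, "claw": 0.75}
    - {"tx": 0.97, "ty": -0.37, "tz": 0, "wx": 0, "wy": 0, "wz": -0.5, "claw": 0.75}
    - {"tx": 0.97, "ty": -0.37, "tz": 0, "wx": 0, "wy": 0, "wz": -0.5, "claw": 0.75}
    - {"tx": 0.97, "ty": -0.37, "tz": 0, "wx": 0, "wy": 0, "wz": -0.5, "claw": 0.75}
    - {"tx": 0.97, "ty": -0.37, "tz": 0, "wx": 0, "wy": 0, "wz": -0.5, "claw": 0.75}

```text
clock: 2.35
eef_pos: [437.6, -428.5, 231.2]
tool_rot: [-3.141, 0.002, 1.087]
force: [-0.0, -0.2, 1.0]
width: 21.5
gripper_force: 0.0
```

jog_arm:
  plan:
    - {"tx": 1.0, "ty": -0.14, "tz": 0, "wx": 0, "wy": 0, "wz": -0.31, "claw": 0.75}
    - {"tx": 1.0, "ty": -0.14, "tz": 0, "wx": 0, "wy": 0, "wz": -0.31, "claw": 0.75}
    - {"tx": 1.0, "ty": -0.14, "tz": 0, "wx": 0, "wy": 0, "wz": -0.31, "claw": 0.75}
    - {"tx": 1.0, "ty": -0.14, "tz": 0, "wx": 0, "wy": 0, "wz": -0.31, "claw": 0.75}
    - {"tx": 1.0, "ty": -0.14, "tz": 0, "wx": 0, "wy": 0, "wz": -0.31, "claw": 0.75}
    - {"tx": 1.0, "ty": -0.14, "tz": 0, "wx": 0, "wy": 0, "wz": -0.31, "claw": 0.75}
    - {"tx": 1.0, "ty": -0.14, "tz": 0, "wx": 0, "wy": 0, "wz": -0.31, "claw": 0.75}
    - {"tx": 1.0, "ty": -0.14, "tz": 0, "wx": 0, "wy": 0, "wz": -0.31, "claw": 0.75}
    - {"tx": 1.0, "ty": -0.14, "tz": 0, "wx": 0, "wy": 0, "wz": -0.31, "claw": 0.75}

```text
clock: 3.25
eef_pos: [540.1, -143.7, 231.2]
tool_rot: [-3.141, 0.002, 1.574]
force: [-0.1, -0.4, -0.6]
width: 21.4
gripper_force: 0.0
```

```bash
cat >> h.py <<'E'
def wrist():
    s=ctrl.read_state(); p=ctrl.get_image("wrist")
    T=np.eye(4); T[:3,:3]=R.from_euler('xyz',s["tool_rot"]).as_matrix(); T[:3,3]=s["eef_pos"]
    p["T"]=T@np.array(p["hand_eye"]); return p
def wrays(p,uv):
    d=np.asarray(uv,float)-[p["cx"],p["cy"]]; d=d/[p["fx"],p["fy"]]; th=np.linalg.norm(d,axis=1)+1e-9
    c=np.c_[d*(np.sin(th)/th)[:,None],np.cos(th)]; return c
def wpts(p,mask):
    v,u=np.nonzero(mask&(p["depth"]>0)); c=wrays(p,np.c_[u,v])
    c=c/c[:,2:]*p["depth"][v,u][:,None]
    return c@p["T"][:3,:3].T+p["T"][:3,3], np.c_[u,v]
def wplane(p,uv,z):
    r=wrays(p,uv)@p["T"][:3,:3].T; t=p["T"][:3,3]
    return t+r*((z-t[2])/r[:,2])[:,None]
def ortho(p,cx,cy,w,h,z,s=2,yaw=0):
    "top view, rows = -x', columns = -y' (x' ahead up, y' left), s px per mm"
    gx,gy=np.meshgrid(np.arange(-w/2,w/2,1/s),np.arange(-h/2,h/2,1/s))
    X,Y=-gy,-gx; c,n=np.cos(yaw),np.sin(yaw)
    P=np.stack([cx+c*X-n*Y,cy+n*X+c*Y,np.full_like(X,z)],-1)-p["T"][:3,3]
    q=P@p["T"][:3,:3]; th=np.arctan2(np.hypot(q[...,0],q[...,1]),q[...,2]); k=th/np.hypot(q[...,0],q[...,1])
    return cv2.remap(p["img"],(p["cx"]+p["fx"]*k*q[...,0]).astype(np.float32),(p["cy"]+p["fy"]*k*q[...,1]).astype(np.float32),cv2.INTER_CUBIC)[:,:,::-1]
E
python3 - <<'E'
from h import *
p=wrist(); d=ctrl.trace(p,"comparator"); print([ (x["score"],x["extent"]) for x in d][:2])
q,uv=wpts(p,d[0]["pixels"])
for lo,hi in((5,15),(15,40),(48,60),(60,110)):
    m=q[(q[:,2]>lo)&(q[:,2]<hi)]
    if len(m): print(lo,hi,len(m),np.round(m.mean(0)),cv2.minAreaRect(m[:,:2].astype(np.float32)))
np.save("fence.npy",q)
a=cv2.resize(p["img"][:,:,::-1],(400,300)); b=ortho(p,700,-20,200,150,17,2)
cv2.imwrite("pics/w1.png",np.hstack([a,b]))
E
```

```text
[(0.76, [411.5, 69.7, 82.4, 103.6])]
5 15 1135 [735. -25.   8.] ((719.6721801757812, -21.264366149902344), (129.8907928466797, 70.27606964111328), 85.86360931396484)
15 40 1292 [703. -21.  27.] ((709.0195922851562, -18.323463439941406), (56.41289520263672, 120.92879486083984), 14.859406471252441)
48 60 906 [710. -21.  54.] ((716.0790405273438, -21.21912384033203), (127.55327606201172, 28.381807327270508), 84.80973815917969)
60 110 1268 [731. -24.  85.] ((735.4918212890625, -23.799739837646484), (52.85372543334961, 20.361984252929688), 83.42514038085938)
```

View pics/w1.png

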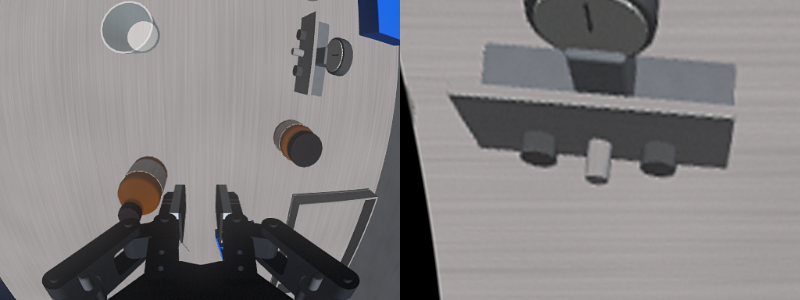

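The wrist image shows the fence with its two anvils (ortho crop at about (138,155) and (257,163)), the plunger between them at (197,176), and clear bench in front. Next I'll fit the fence plane.

```bash
python3 - <<'E'
import numpy as np,cv2
q=np.load("fence.npy")
m=q[(q[:,2]>28)&(q[:,2]<50)][:,:2]
yaw=np.deg2rad(-4.2)
for i in range(6):
    e=np.array([np.cos(yaw),np.sin(yaw)]); n=np.array([-e[1],e[0]])
    x=m@e; y=m@n; x0=np.median(x) if i==0 else x0
    k=abs(x-x0)<(6 if i<2 else 3)
    a,b=np.polyfit(y[k],x[k],1); yaw-=np.arctan(a)
    e=np.array([np.cos(yaw),np.sin(yaw)]); x0=np.median((m@e)[k])
n=np.array([-e[1],e[0]])
print(np.rad2deg(yaw),x0,k.sum(),np.std((m@e)[k]))
y=(m[k]@n); print("y ext",y.min(),y.max(),np.percentile(y,[1,99]))
u=q[:,:2]@e-x0; yy=q[:,:2]@n; z=q[:,2]
f=(u<-3)&(z>8)&(z<28)
print("front pts",f.sum(), np.histogram(yy[f],bins=np.arange(-90,70,10)))
for lo in(-5,-7,-9,-11,-13,-15,-17): print(lo,((u<lo)&f).sum(), np.round(np.median(yy[(u<lo)&f]),1) if ((u<lo)&f).any() else '')
mid=(y.min()+y.max())/2; print("fence face mid",e*x0+n*mid,"origin",e*(x0-10)+n*mid)
E
```

```text
-4.826971755820167 702.2397470664389 796 0.48614477897839
y ext -24.60762784198768 103.74568458531378 [-23.44013587 102.39962485]
front pts 335 (array([ 0,  0,  0,  0,  0,  0,  0,  0,  0, 66, 49,  0, 66, 43,  0]), array([-90, -80, -70, -60, -50, -40, -30, -20, -10,   0,  10,  20,  30,
        40,  50,  60]))
-5 282 38.4
-7 223 38.3
-9 171 38.4
-11 58 39.3
-13 44 39.7
-15 31 39.6
-17 21 39.7
fence face mid [703.07876619 -19.66262696] origin [693.11423261 -18.82115767]
```

jog_arm:
  plan:
    - {"tx": 1.0, "ty": -0.31, "tz": 0, "wx": 0, "wy": 0, "wz": -0.23, "claw": 0.75}
    - {"tx": 1.0, "ty": -0.31, "tz": 0, "wx": 0, "wy": 0, "wz": -0.23, "claw": 0.75}
    - {"tx": 1.0, "ty": -0.31, "tz": 0, "wx": 0, "wy": 0, "wz": -0.23, "claw": 0.75}
    - {"tx": 1.0, "ty": -0.31, "tz": 0, "wx": 0, "wy": 0, "wz": -0.23, "claw": 0.75}
    - {"tx": 1.0, "ty": -0.31, "tz": 0, "wx": 0, "wy": 0, "wz": -0.23, "claw": 0.75}
    - {"tx": 1.0, "ty": -0.31, "tz": 0, "wx": 0, "wy": 0, "wz": -0.23, "claw": 0.75}
    - {"tx": 1.0, "ty": -0.31, "tz": 0, "wx": 0, "wy": 0, "wz": -0.23, "claw": 0.75}
    - {"tx": 1.0, "ty": -0.31, "tz": 0, "wx": 0, "wy": 0, "wz": -0.23, "claw": 0.75}
    - {"tx": 1.0, "ty": -0.31, "tz": 0, "wx": 0, "wy": 0, "wz": -0.23, "claw": 0.75}

```text
clock: 4.25
eef_pos: [446.4, 156.5, 231.2]
tool_rot: [-3.141, 0.001, 1.937]
force: [-0.5, -1.0, 0.1]
width: 21.3
gripper_force: 0.0
```

```bash
cat >> h.py <<'E'
def block(p):
    "best: block top mask -> rect of top face and of the well (world)"
    for d in ctrl.trace(p,"block"):
        q,uv=wpts(p,d["pixels"]); c=p["img"][uv[:,1],uv[:,0]].mean(0)
        if c[0]>1.4*c[1]: continue
        print("block",round(d["score"],2),np.round(d["extent"]))
        med=np.median(q[:,:2],0); q=q[np.linalg.norm(q[:,:2]-med,axis=1)<90]
        t=q[(q[:,2]>38)&(q[:,2]<52)][:,:2].astype(np.float32); w=q[(q[:,2]<27)&(q[:,2]>10)]
        print("top",cv2.minAreaRect(t),"z",np.median(q[q[:,2]>38,2]))
        return q
E
python3 - <<'E'
from h import *
s=ctrl.read_state(); print(s["eef_pos"],s["tool_rot"])
p=wrist(); q=block(p)
a=cv2.resize(p["img"][:,:,::-1],(400,300)); b=ortho(p,446,221,133.3,100,45,3,np.deg2rad(21.3))
cv2.imwrite("pics/w2.png",np.hstack([a,b]))
E
```

```text
[446.41799789 156.48332329 231.23310214] [-3.14127665e+00  1.26856528e-03  1.93691694e+00]
block 0.9 [277. 116.  94.  80.]
top ((446.02374267578125, 214.4445037841797), (100.21226501464844, 77.69267272949219), 20.945043563842773) z 44.73940986461838
```

View pics/w2.png

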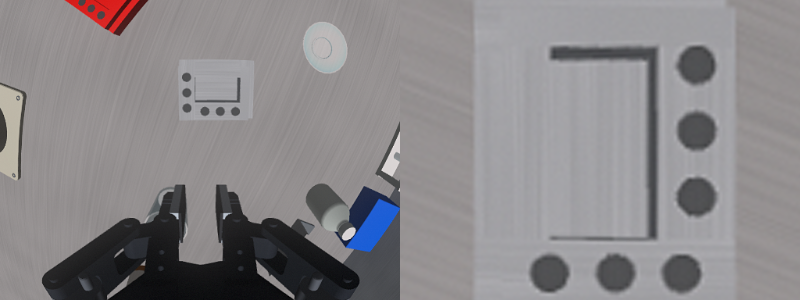

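The top face and the well agree: block origin (448.7, 220.9), yaw 21.0°. I'll descend into the well.

jog_arm:
  plan:
    - {"tx": 0.197, "ty": 0.084, "tz": 0.3, "wx": 0, "wy": 0, "wz": 0, "claw": 0.75}
    - {"tx": 0.197, "ty": 0.084, "tz": 0.3, "wx": 0, "wy": 0, "wz": 0, "claw": 0.75}
    - {"tx": 0.197, "ty": 0.084, "tz": 0.45, "wx": 0, "wy": 0, "wz": 0, "claw": 0.75}
    - {"tx": 0.197, "ty": 0.084, "tz": 0.53, "wx": 0, "wy": 0, "wz": 0, "claw": 0.75}
    - {"tx": 0.197, "ty": 0.084, "tz": 0.57, "wx": 0, "wy": 0, "wz": 0, "claw": 0.75}
    - {"tx": 0.197, "ty": 0.084, "tz": 0.6, "wx": 0, "wy": 0, "wz": 0, "claw": 0.75}
    - {"tx": 0.197, "ty": 0.084, "tz": 0.62, "wx": 0, "wy": 0, "wz": 0, "claw": 0.75}
    - {"tx": 0.197, "ty": 0.084, "tz": 0.64, "wx": 0, "wy": 0, "wz": 0, "claw": 0.75}
    - {"tx": 0.197, "ty": 0.084, "tz": 0.64, "wx": 0, "wy": 0, "wz": 0, "claw": 0.75}

```text
clock: 5.25
eef_pos: [448.5, 222.4, 39.7]
tool_rot: [3.141, 0.0, 1.939]
force: [-0.7, -0.2, -0.2]
width: 21.8
gripper_force: 0.0
```

jog_arm:
  plan:
    - {"tx": 0, "ty": 0, "tz": 0.03, "wx": 0, "wy": 0, "wz": 0, "claw": 0.75}
    - {"tx": 0, "ty": 0, "tz": 0.056, "wx": 0, "wy": 0, "wz": 0, "claw": 0.75}
    - {"tx": 0, "ty": 0, "tz": 0.056, "wx": 0, "wy": 0, "wz": 0, "claw": 0.7}
    - {"tx": 0, "ty": 0, "tz": 0.056, "wx": 0, "wy": 0, "wz": 0, "claw": 0.65}
    - {"tx": 0, "ty": 0, "tz": 0.056, "wx": 0, "wy": 0, "wz": 0, "claw": 0.6}
    - {"tx": 0, "ty": 0, "tz": 0.056, "wx": 0, "wy": 0, "wz": 0, "claw": 0.55}
    - {"tx": 0, "ty": 0, "tz": 0.056, "wx": 0, "wy": 0, "wz": 0, "claw": 0.55}
    - {"tx": 0, "ty": 0, "tz": 0.056, "wx": 0, "wy": 0, "wz": 0, "claw": 0.55}

```text
clock: 6.05
eef_pos: [447.4, 222.4, 22.4]
tool_rot: [-3.141, 0.0, 1.939]
force: [-1.2, -0.4, -3.9]
width: 37.4
gripper_force: 40.4
```

The fingers are clamped in the well (width 37, 40 N). I'll slide and turn in two stages.

jog_arm:
  plan:
    - {"tx": -0.03, "ty": 0.015, "tz": 0.001, "wx": 0, "wy": 0, "wz": 0.04, "claw": 0.55}
    - {"tx": -0.065, "ty": 0.037, "tz": 0.001, "wx": 0, "wy": 0, "wz": 0.1, "claw": 0.55}
    - {"tx": -0.1, "ty": 0.057, "tz": 0.001, "wx": 0, "wy": 0, "wz": 0.16, "claw": 0.55}
    - {"tx": -0.14, "ty": 0.08, "tz": 0.001, "wx": 0, "wy": 0, "wz": 0.22, "claw": 0.55}
    - {"tx": -0.18, "ty": 0.102, "tz": 0.001, "wx": 0, "wy": 0, "wz": 0.28, "claw": 0.55}
    - {"tx": -0.22, "ty": 0.125, "tz": 0.001, "wx": 0, "wy": 0, "wz": 0.34, "claw": 0.55}
    - {"tx": -0.26, "ty": 0.147, "tz": 0.001, "wx": 0, "wy": 0, "wz": 0.4, "claw": 0.55}
    - {"tx": -0.3, "ty": 0.17, "tz": 0.001, "wx": 0, "wy": 0, "wz": 0.46, "claw": 0.55}
    - {"tx": -0.34, "ty": 0.193, "tz": 0.001, "wx": 0, "wy": 0, "wz": 0.52, "claw": 0.55}
    - {"tx": -0.38, "ty": 0.215, "tz": 0.001, "wx": 0, "wy": 0, "wz": 0.58, "claw": 0.55}
    - {"tx": -0.42, "ty": 0.239, "tz": 0.001, "wx": 0, "wy": 0, "wz": 0.64, "claw": 0.55}
    - {"tx": -0.42, "ty": 0.239, "tz": 0.001, "wx": 0, "wy": 0, "wz": 0.64, "claw": 0.55}

```text
clock: 7.25
eef_pos: [562.8, 129.6, 22.6]
tool_rot: [3.139, -0.002, 0.93]
force: [3.4, -1.0, -1.5]
width: 37.8
gripper_force: 40.7
```

jog_arm:
  plan:
    - {"tx": -0.02, "ty": 0.03, "tz": 0, "wx": 0, "wy": 0, "wz": 0.05, "claw": 0.55}
    - {"tx": -0.047, "ty": 0.067, "tz": 0, "wx": 0, "wy": 0, "wz": 0.11, "claw": 0.55}
    - {"tx": -0.073, "ty": 0.104, "tz": 0, "wx": 0, "wy": 0, "wz": 0.17, "claw": 0.55}
    - {"tx": -0.1, "ty": 0.142, "tz": 0, "wx": 0, "wy": 0, "wz": 0.23, "claw": 0.55}
    - {"tx": -0.127, "ty": 0.18, "tz": 0, "wx": 0, "wy": 0, "wz": 0.29, "claw": 0.55}
    - {"tx": -0.153, "ty": 0.218, "tz": 0, "wx": 0, "wy": 0, "wz": 0.35, "claw": 0.55}
    - {"tx": -0.18, "ty": 0.256, "tz": 0, "wx": 0, "wy": 0, "wz": 0.41, "claw": 0.55}
    - {"tx": -0.206, "ty": 0.294, "tz": 0, "wx": 0, "wy": 0, "wz": 0.47, "claw": 0.55}
    - {"tx": -0.233, "ty": 0.332, "tz": 0, "wx": 0, "wy": 0, "wz": 0.53, "claw": 0.55}
    - {"tx": -0.26, "ty": 0.37, "tz": 0, "wx": 0, "wy": 0, "wz": 0.59, "claw": 0.55}
    - {"tx": -0.285, "ty": 0.406, "tz": 0, "wx": 0, "wy": 0, "wz": 0.645, "claw": 0.55}
    - {"tx": -0.285, "ty": 0.406, "tz": 0, "wx": 0, "wy": 0, "wz": 0.645, "claw": 0.55}

```text
clock: 8.45
eef_pos: [608.4, -12.0, 22.5]
tool_rot: [3.14, -0.002, -0.08]
force: [1.4, -2.9, -2.6]
width: 37.2
gripper_force: 40.8
```

```bash
python3 - <<'E'
from h import *
s=ctrl.read_state(); print(s["eef_pos"],s["tool_rot"])
p=wrist(); q=block(p)
sd=ctrl.get_image("side")
for d in ctrl.trace(sd,"block"):
    qq,uv=pts(sd,d["pixels"]); c=sd["img"][uv[:,1],uv[:,0]].mean(0)
    if c[0]<1.4*c[1]: print("side",d["score"],np.round(np.median(qq,0)),qq[:,2].max())
a=cv2.resize(p["img"][:,:,::-1],(400,300)); b=cv2.resize(sd["img"][130:280,120:320,::-1],(400,300))
cv2.imwrite("pics/w3.png",np.hstack([a,b]))
E
```

```text
[608.4008463  -11.98635639  22.50120343] [ 3.14017924e+00 -2.40387830e-03 -7.99779977e-02]
block 0.64 [484. 351.  56.  62.]
top ((465.9820251464844, -213.6951904296875), (22.82147789001465, 60.90271759033203), 49.34648513793945) z 51.8315596824969
side 0.82 [588.  34.  35.] 48.38611671039246
```

View pics/w3.png

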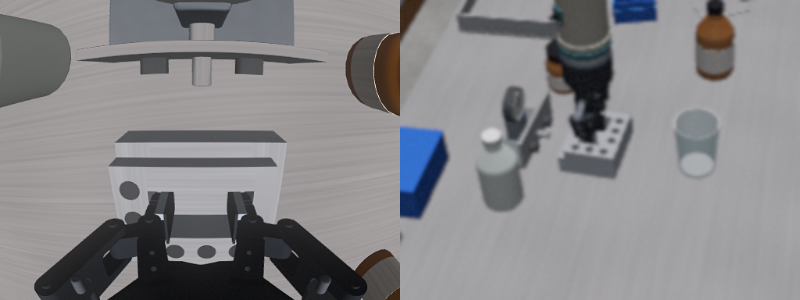

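The wrist view shows the stepped long side facing the fence. The block edges at columns 116–286 are centred on the plunger at column 202. I'll press now.

jog_arm:
  plan:
    - {"tx": 0.04, "ty": 0, "tz": 0, "wx": 0, "wy": 0, "wz": 0.003, "claw": 0.55}
    - {"tx": 0.08, "ty": 0, "tz": 0, "wx": 0, "wy": 0, "wz": 0.003, "claw": 0.55}
    - {"tx": 0.11, "ty": 0, "tz": 0, "wx": 0, "wy": 0, "wz": 0.003, "claw": 0.55}
    - {"tx": 0.125, "ty": 0, "tz": 0, "wx": 0, "wy": 0, "wz": 0.003, "claw": 0.55}
    - {"tx": 0.133, "ty": 0, "tz": 0, "wx": 0, "wy": 0, "wz": 0.003, "claw": 0.55}
    - {"tx": 0.138, "ty": 0, "tz": 0, "wx": 0, "wy": 0, "wz": 0.003, "claw": 0.55}
    - {"tx": 0.142, "ty": 0, "tz": 0, "wx": 0, "wy": 0, "wz": 0.003, "claw": 0.55}
    - {"tx": 0.146, "ty": 0, "tz": 0, "wx": 0, "wy": 0, "wz": 0.003, "claw": 0.55}
    - {"tx": 0.146, "ty": 0, "tz": 0, "wx": 0, "wy": 0, "wz": 0.003, "claw": 0.55}

```text
clock: 9.55
eef_pos: [645.6, -11.7, 22.3]
tool_rot: [-3.14, 0.011, -0.081]
force: [-11.1, -0.0, 10.8]
width: 37.5
gripper_force: 41.8
```

jog_arm:
  plan:
    - {"tx": 0.0, "ty": 0, "tz": 0, "wx": 0, "wy": 0, "wz": 0, "claw": 0.55}
    - {"tx": 0.0, "ty": 0, "tz": 0, "wx": 0, "wy": 0, "wz": 0, "claw": 0.55}
    - {"tx": 0.0, "ty": 0, "tz": 0, "wx": 0, "wy": 0, "wz": 0, "claw": 0.55}

```text
clock: 9.85
eef_pos: [645.6, -11.8, 22.4]
tool_rot: [-3.14, 0.011, -0.081]
force: [-9.5, -0.2, 11.0]
width: 38.0
gripper_force: 41.8
```

```bash
python3 - <<'E'
from h import *
s=ctrl.read_state(); print(s["eef_pos"],s["tool_rot"],s["force"],s["torque"])
p=wrist(); cv2.imwrite("pics/w4.png",cv2.resize(p["img"][0:260,80:430,::-1],(700,520)))
E
```

```text
[645.60113176 -11.75415871  22.36330624] [-3.14028634  0.01078988 -0.08087104] [-9.522094   -0.16194492 10.97152047] [0.1673362  1.9887058  0.02465376]
```

View pics/w4.png

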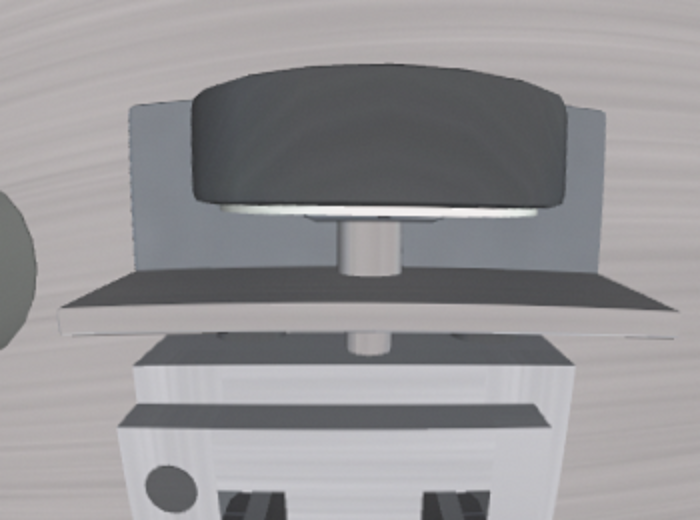

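```bash
python3 - <<'E'
from h import *
p=wrist()
e=np.array([np.cos(np.deg2rad(-4.83)),np.sin(np.deg2rad(-4.83))]); n=np.array([-e[1],e[0]]); o=np.array([693.1,-18.8])
def show(l,uv,z):
    w=wplane(p,np.array(uv,float)/2+[80,0],z)[:,:2]-o; print(l,np.round(np.c_[w@e,w@n],1).tolist())
show("face top edge",[(135,366),(574,365)],30)
show("upper step edge",[(118,428),(551,427)],45)
show("plunger tip top",[(369,352)],20)
show("fence top front edge",[(60,334),(680,338)],55)
show("fence top back",[(60,308),(680,312)],55)
d=ctrl.trace(p,"comparator")
E
```

```text
face top edge [[-4.8, 57.8], [-4.2, -51.0]]
upper step edge [[-14.9, 58.0], [-14.1, -41.2]]
plunger tip top [[-4.3, -0.3]]
fence top front edge [[10.4, 64.0], [10.2, -65.0]]
fence top back [[15.8, 63.3], [15.7, -64.1]]
```

The face is still about 4.5 mm short of the anvils because the arm gives under friction. I'll push further.

jog_arm:
  plan:
    - {"tx": 0.008, "ty": 0.008, "tz": -0.003, "wx": 0, "wy": 0, "wz": 0, "claw": 0.55}
    - {"tx": 0.016, "ty": 0.008, "tz": -0.003, "wx": 0, "wy": 0, "wz": 0, "claw": 0.55}
    - {"tx": 0.024, "ty": 0.008, "tz": -0.003, "wx": 0, "wy": 0, "wz": 0, "claw": 0.55}
    - {"tx": 0.03, "ty": 0.008, "tz": -0.003, "wx": 0, "wy": 0, "wz": 0, "claw": 0.55}
    - {"tx": 0.03, "ty": 0.008, "tz": -0.003, "wx": 0, "wy": 0, "wz": 0, "claw": 0.55}
    - {"tx": 0.03, "ty": 0.008, "tz": -0.003, "wx": 0, "wy": 0, "wz": 0, "claw": 0.55}

```text
clock: 10.6
eef_pos: [649.5, -13.8, 22.3]
tool_rot: [-3.139, 0.021, -0.081]
force: [-18.8, 2.8, 14.4]
width: 37.9
gripper_force: 41.8
```

```bash
python3 - <<'E'
from h import *
s=ctrl.read_state(); print(s["eef_pos"],s["tool_rot"],s["force"],s["torque"])
p=wrist(); cv2.imwrite("pics/w5.png",cv2.resize(p["img"][0:260,80:430,::-1],(700,520)))
E
```

```text
[649.54912645 -13.77096359  22.32309875] [-3.13931144  0.02111507 -0.08100073] [-18.77451181   2.76792698  14.42590191] [ 0.49555403  3.89063547 -0.12338007]
```

View pics/w5.png

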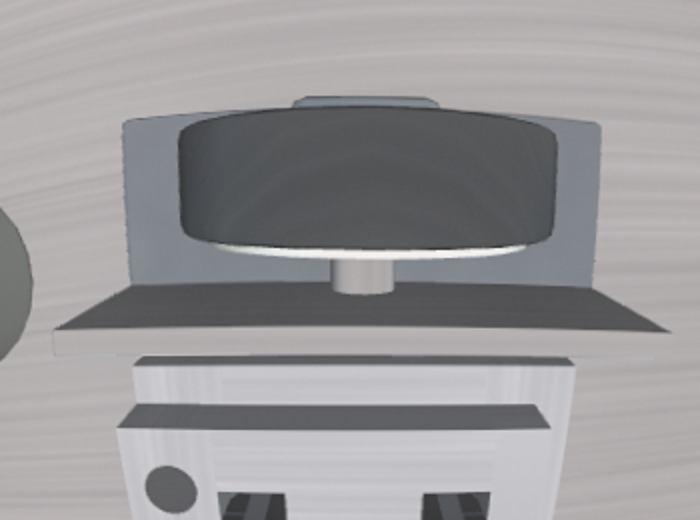

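The face now stands right under the fence lip and no plunger shows. I'll press a little more to confirm it stops.

jog_arm:
  plan:
    - {"tx": 0.008, "ty": 0, "tz": -0.004, "wx": 0, "wy": 0, "wz": 0, "claw": 0.55}
    - {"tx": 0.016, "ty": 0, "tz": -0.004, "wx": 0, "wy": 0, "wz": 0, "claw": 0.55}
    - {"tx": 0.024, "ty": 0, "tz": -0.004, "wx": 0, "wy": 0, "wz": 0, "claw": 0.55}
    - {"tx": 0.024, "ty": 0, "tz": -0.004, "wx": 0, "wy": 0, "wz": 0, "claw": 0.55}
    - {"tx": 0.024, "ty": 0, "tz": -0.004, "wx": 0, "wy": 0, "wz": 0, "claw": 0.55}

```text
clock: 11.15
eef_pos: [649.5, -13.7, 22.3]
tool_rot: [-3.139, 0.036, -0.082]
force: [-31.0, 4.6, 22.1]
width: 37.6
gripper_force: 42.2
```

```bash
python3 - <<'E'
from h import *
s=ctrl.read_state(); print(s["eef_pos"],s["tool_rot"],s["force"],s["torque"])
p=wrist(); q,uv=wpts(p,np.ones((384,512),bool))
e=np.array([np.cos(np.deg2rad(-4.83)),np.sin(np.deg2rad(-4.83))]); n=np.array([-e[1],e[0]]); o=np.array([693.1,-18.8])
a=(q[:,:2]-o)@e; b=(q[:,:2]-o)@n
k=(abs(b)<70)&(a<9)&(a>-14)&(q[:,2]>26)&(q[:,2]<34)
for lo in range(-60,60,20):
    m=k&(b>lo)&(b<lo+20); print(lo,m.sum(),np.round(np.percentile(a[m],[2,50,98]),1) if m.any() else'')
print("y ext",np.percentile(b[k],[1,99]))
k=(abs(b)<80)&(a<25)&(a>5)&(q[:,2]>52)&(q[:,2]<58); print("fence top a",np.percentile(a[k],[2,98]),"b",np.percentile(b[k],[1,99]))
g=cv2.cvtColor(p["img"],cv2.COLOR_RGB2GRAY); print(g[165:200,150:350:40].T)
E
```

```text
[649.49035898 -13.67306931  22.30494535] [-3.13885715  0.03610739 -0.08213392] [-30.9787381    4.60472399  22.11675445] [ 0.67009682  6.38791586 -0.3717564 ]
-60 650 [-13.2  -5.8   0.1]
-40 984 [-10.2  -5.2   0. ]
-20 1064 [-10.2  -5.1   0.3]
0 1060 [-10.2  -5.1   0.3]
20 989 [-10.3  -5.3   0. ]
40 802 [-10.4  -5.4   0. ]
y ext [-51.94751229  55.84808511]
fence top a [10.18475642 16.04501239] b [-63.01253087  62.9811028 ]
[[114 172 181 180 179 180 178 177 177 176 177 179 180 179 152  90  93  99
  158 204 200 200 200 199 198 198 199 198 199 199 198 200 200 199 199]
 [155 184 180 181 179 178 177 174 176 177 177 179 179 176 151  91  92 116
  174 205 200 202 200 201 200 199 199 199 201 200 201 202 201 202 202]
 [161 183 180 182 179 178 175 174 175 176 175 178 176 189 156  91  92 123
  181 203 201 201 201 198 198 194 195 195 196 196 197 198 198 197 197]
 [161 184 181 181 179 177 176 174 173 176 176 178 177 191 154  90  93 105
  172 205 202 202 200 200 197 196 195 195 196 198 199 201 199 198 199]
 [141 190 181 179 180 178 176 174 174 176 176 178 179 178 148  90  93 104
  165 206 202 201 200 199 198 196 197 196 198 200 203 203 202 201 204]]
```

The TCP did not advance while the force rose to 31 N, and the front edge sits at about 0 along its whole length (centre +2 mm), so it is flush. I'll draw back.

jog_arm:
  plan:
    - {"tx": -0.03, "ty": 0, "tz": 0.002, "wx": 0, "wy": 0, "wz": 0, "claw": 0.55}
    - {"tx": -0.06, "ty": 0, "tz": 0.005, "wx": 0, "wy": 0, "wz": 0, "claw": 0.55}
    - {"tx": -0.1, "ty": 0, "tz": 0.006, "wx": 0, "wy": 0, "wz": 0, "claw": 0.55}
    - {"tx": -0.14, "ty": 0, "tz": 0.006, "wx": 0, "wy": 0, "wz": 0, "claw": 0.55}
    - {"tx": -0.18, "ty": 0, "tz": 0.006, "wx": 0, "wy": 0, "wz": 0, "claw": 0.55}
    - {"tx": -0.22, "ty": 0, "tz": 0.006, "wx": 0, "wy": 0, "wz": 0, "claw": 0.55}
    - {"tx": -0.26, "ty": 0, "tz": 0.006, "wx": 0, "wy": 0, "wz": 0, "claw": 0.55}
    - {"tx": -0.28, "ty": 0, "tz": 0.006, "wx": 0, "wy": 0, "wz": 0, "claw": 0.55}
    - {"tx": -0.28, "ty": 0, "tz": 0.006, "wx": 0, "wy": 0, "wz": 0, "claw": 0.55}

```text
clock: 12.1
eef_pos: [582.1, -9.8, 22.4]
tool_rot: [-3.141, 0.002, -0.083]
force: [-2.1, 0.3, -0.9]
width: 37.5
gripper_force: 41.8
```

jog_arm:
  plan:
    - {"tx": 0, "ty": 0, "tz": 0, "wx": 0, "wy": 0, "wz": -0.06, "claw": 0.55}
    - {"tx": 0, "ty": 0, "tz": 0, "wx": 0, "wy": 0, "wz": -0.14, "claw": 0.55}
    - {"tx": 0, "ty": 0, "tz": 0, "wx": 0, "wy": 0, "wz": -0.23, "claw": 0.55}
    - {"tx": 0, "ty": 0, "tz": 0, "wx": 0, "wy": 0, "wz": -0.32, "claw": 0.55}
    - {"tx": 0, "ty": 0, "tz": 0, "wx": 0, "wy": 0, "wz": -0.41, "claw": 0.55}
    - {"tx": 0, "ty": 0, "tz": 0, "wx": 0, "wy": 0, "wz": -0.5, "claw": 0.55}
    - {"tx": 0, "ty": 0, "tz": 0, "wx": 0, "wy": 0, "wz": -0.59, "claw": 0.55}
    - {"tx": 0, "ty": 0, "tz": 0, "wx": 0, "wy": 0, "wz": -0.68, "claw": 0.55}
    - {"tx": 0, "ty": 0, "tz": 0, "wx": 0, "wy": 0, "wz": -0.77, "claw": 0.55}
    - {"tx": 0, "ty": 0, "tz": 0, "wx": 0, "wy": 0, "wz": -0.86, "claw": 0.55}
    - {"tx": 0, "ty": 0, "tz": 0, "wx": 0, "wy": 0, "wz": -0.94, "claw": 0.55}
    - {"tx": 0, "ty": 0, "tz": 0, "wx": 0, "wy": 0, "wz": -1.0, "claw": 0.55}

```text
clock: 13.3
eef_pos: [583.4, -9.5, 22.4]
tool_rot: [-3.141, -0.001, 1.492]
force: [-0.8, 1.7, -2.6]
width: 37.5
gripper_force: 41.8
```

```bash
cat >> h.py <<'E'
e=np.array([np.cos(np.deg2rad(-4.83)),np.sin(np.deg2rad(-4.83))]); n=np.array([-e[1],e[0]]); o=np.array([693.1,-18.8])
def ef(q): return np.c_[(q[:,:2]-o)@e,(q[:,:2]-o)@n,q[:,2]]
E
python3 - <<'E'
from h import *
s=ctrl.read_state(); print(s["eef_pos"],s["tool_rot"],s["force"], ef(np.array([s["eef_pos"]])))
p=wrist(); cv2.imwrite("pics/w6.png",np.hstack([cv2.resize(p["img"][:,:,::-1],(400,300)),ortho(p,640,-15,200,150,30,2,np.deg2rad(-4.83))]))
E
```

```text
[583.43124331  -9.53662202  22.38524929] [-3.14120072e+00 -9.14046250e-04  1.49184386e+00] [-0.7785211   1.73814404 -2.60166815] [[-1.10059286e+02 -3.58193893e-03  2.23852493e+01]]
```

View pics/w6.png

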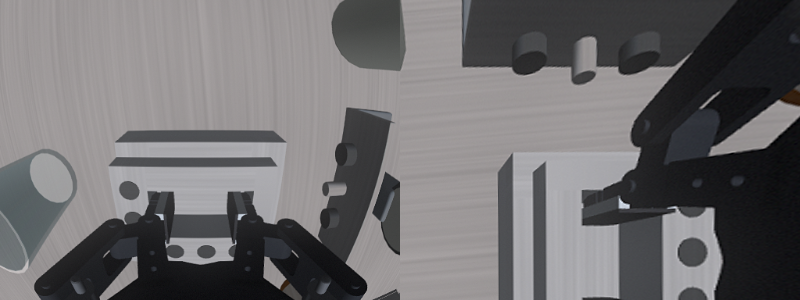

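The stepped end now faces the fence and the plunger is out again (ortho crop (183,75), tip ahead of the anvils). I'll push the end in.

jog_arm:
  plan:
    - {"tx": 0.005, "ty": 0.03, "tz": 0, "wx": 0, "wy": 0, "wz": 0.003, "claw": 0.55}
    - {"tx": 0.005, "ty": 0.07, "tz": 0, "wx": 0, "wy": 0, "wz": 0.003, "claw": 0.55}
    - {"tx": 0.005, "ty": 0.11, "tz": 0, "wx": 0, "wy": 0, "wz": 0.003, "claw": 0.55}
    - {"tx": 0.005, "ty": 0.14, "tz": -0.002, "wx": 0, "wy": 0, "wz": 0.003, "claw": 0.55}
    - {"tx": 0.005, "ty": 0.16, "tz": -0.004, "wx": 0, "wy": 0, "wz": 0.003, "claw": 0.55}
    - {"tx": 0.005, "ty": 0.175, "tz": -0.004, "wx": 0, "wy": 0, "wz": 0.003, "claw": 0.55}
    - {"tx": 0.005, "ty": 0.185, "tz": -0.004, "wx": 0, "wy": 0, "wz": 0.003, "claw": 0.55}
    - {"tx": 0.005, "ty": 0.195, "tz": -0.004, "wx": 0, "wy": 0, "wz": 0.003, "claw": 0.55}
    - {"tx": 0.005, "ty": 0.205, "tz": -0.004, "wx": 0, "wy": 0, "wz": 0.003, "claw": 0.55}
    - {"tx": 0.005, "ty": 0.215, "tz": -0.004, "wx": 0, "wy": 0, "wz": 0.003, "claw": 0.55}
    - {"tx": 0.005, "ty": 0.215, "tz": -0.004, "wx": 0, "wy": 0, "wz": 0.003, "claw": 0.55}

```text
clock: 14.45
eef_pos: [637.2, -14.0, 23.2]
tool_rot: [-3.121, 0.004, 1.484]
force: [-23.1, 1.0, 12.2]
width: 37.5
gripper_force: 42.3
```

```bash
python3 - <<'E'
from h import *
s=ctrl.read_state(); print(s["eef_pos"],s["tool_rot"],s["force"], ef(np.array([s["eef_pos"]])))
E
```

```text
[637.19512273 -13.95668871  23.19665582] [-3.12112267  0.00416806  1.48391578] [-23.06174481   0.95813448  12.21392005] [[-56.11415882   0.11894427  23.19665582]]
```

jog_arm:
  plan:
    - {"tx": 0, "ty": 0.008, "tz": 0, "wx": 0, "wy": 0, "wz": 0, "claw": 0.55}
    - {"tx": 0, "ty": 0.016, "tz": 0, "wx": 0, "wy": 0, "wz": 0, "claw": 0.55}
    - {"tx": 0, "ty": 0.016, "tz": 0, "wx": 0, "wy": 0, "wz": 0, "claw": 0.55}
    - {"tx": 0, "ty": 0.016, "tz": 0, "wx": 0, "wy": 0, "wz": 0, "claw": 0.55}

```text
clock: 14.85
eef_pos: [637.3, -14.0, 23.5]
tool_rot: [-3.112, 0.006, 1.484]
force: [-34.0, 0.6, 23.7]
width: 37.7
gripper_force: 42.7
```

```bash
python3 - <<'E'
from h import *
s=ctrl.read_state(); print(s["eef_pos"],s["tool_rot"],s["force"], ef(np.array([s["eef_pos"]])))
p=wrist(); q,uv=wpts(p,np.ones((384,512),bool)); f=ef(q)
k=(f[:,2]>26)&(f[:,2]<34)&(f[:,0]<9)&(f[:,0]>-120)&(abs(f[:,1])<60)
for lo in range(-60,60,15):
    m=k&(f[:,1]>lo)&(f[:,1]<lo+15); print(lo,m.sum(),np.round(np.percentile(f[m,0],[1,99]),1) if m.any() else'')
k2=k&(f[:,0]<-10)&(f[:,0]>-110)&(f[:,1]>20); print("side step y",np.percentile(f[k2,1],[1,50,99]))
t=f[(f[:,2]>40)&(f[:,2]<49)&(f[:,0]>-125)&(f[:,0]<-5)&(abs(f[:,1])<55)&(uv[:,1]<255)]
print("top x",np.percentile(t[:,0],[.5,99.5]),"y max",np.percentile(t[:,1],99.5))
for a0 in(-100,-80,-60,-40,-20):
    m=t[abs(t[:,0]-a0)<8]; print(a0,len(m),np.round(np.percentile(m[:,1],99),1) if len(m) else '')
E
```

```text
[637.29651059 -14.02060958  23.48521697] [-3.11240364  0.00558385  1.48419863] [-33.99496478   0.59814877  23.68432543] [[-56.00774888   0.06378721  23.48521697]]
-60 0 
-45 0 
-30 683 [-74.7  -0.5]
-15 228 [-73.5   0.2]
0 315 [-86.7   0.3]
15 252 [-6.   7.8]
30 5375 [-108.6   -0.5]
45 1 [8.8 8.8]
side step y [32.75204594 38.27552579 43.3414236 ]
top x [-108.95192661   -9.90474381] y max 33.47724893766675
-100 1483 33.3
-80 1437 33.4
-60 1302 33.5
-40 1345 33.5
-20 1429 33.3
```

It is stalled and square (the edge is constant at 33.4, centre -0.7 mm). I'll relax the push, unclamp, then lift out.

jog_arm:
  plan:
    - {"tx": 0, "ty": -0.015, "tz": -0.002, "wx": 0, "wy": 0, "wz": 0, "claw": 0.55}
    - {"tx": 0, "ty": -0.033, "tz": -0.003, "wx": 0, "wy": 0, "wz": 0, "claw": 0.55}
    - {"tx": 0, "ty": -0.033, "tz": -0.003, "wx": 0, "wy": 0, "wz": 0, "claw": 0.55}

```text
clock: 15.2
eef_pos: [637.1, -13.9, 23.4]
tool_rot: [-3.132, 0.002, 1.483]
force: [-8.5, -0.2, -4.4]
width: 37.4
gripper_force: 42.1
```

jog_arm:
  plan:
    - {"tx": 0, "ty": 0, "tz": 0, "wx": 0, "wy": 0, "wz": 0, "claw": 0.64}
    - {"tx": 0, "ty": 0, "tz": 0, "wx": 0, "wy": 0, "wz": 0, "claw": 0.75}
    - {"tx": 0, "ty": -0.01, "tz": 0, "wx": 0, "wy": 0, "wz": 0, "claw": 0.77}
    - {"tx": 0, "ty": -0.015, "tz": 0, "wx": 0, "wy": 0, "wz": 0, "claw": 0.77}
    - {"tx": 0, "ty": -0.015, "tz": 0, "wx": 0, "wy": 0, "wz": 0, "claw": 0.77}

```text
clock: 15.7
eef_pos: [638.8, -13.4, 25.3]
tool_rot: [3.14, -0.0, 1.482]
force: [-0.9, 0.6, 1.0]
width: 19.6
gripper_force: 0.0
```

jog_arm:
  plan:
    - {"tx": 0, "ty": 0, "tz": -0.04, "wx": 0, "wy": 0, "wz": 0, "claw": 0.77}
    - {"tx": 0, "ty": 0, "tz": -0.1, "wx": 0, "wy": 0, "wz": 0, "claw": 0.77}
    - {"tx": 0, "ty": 0, "tz": -0.22, "wx": 0, "wy": 0, "wz": 0, "claw": 0.77}
    - {"tx": 0, "ty": 0, "tz": -0.36, "wx": 0, "wy": 0, "wz": 0, "claw": 0.77}
    - {"tx": 0, "ty": 0, "tz": -0.5, "wx": 0, "wy": 0, "wz": 0, "claw": 0.77}
    - {"tx": -0.2, "ty": 0, "tz": -0.6, "wx": 0, "wy": 0, "wz": 0, "claw": 0.77}
    - {"tx": -0.3, "ty": 0, "tz": -0.6, "wx": 0, "wy": 0, "wz": 0, "claw": 0.77}
    - {"tx": -0.3, "ty": 0, "tz": -0.6, "wx": 0, "wy": 0, "wz": 0, "claw": 0.77}

```text
clock: 16.5
eef_pos: [630.3, -113.5, 207.3]
tool_rot: [3.137, 0.007, 1.471]
force: [-0.1, -2.0, -0.3]
width: 19.7
gripper_force: 0.0
```

```bash
python3 - <<'E'
from h import *
p=wrist(); q=block(p); f=ef(q)
t=f[(f[:,2]>40)&(f[:,2]<49)]; print("top rect in fence frame",cv2.minAreaRect(t[:,:2].astype(np.float32)))
m=f[(f[:,2]>26)&(f[:,2]<34)]; print("front x by y",[(lo,np.round(np.percentile(m[(m[:,1]>lo)&(m[:,1]<lo+14),0],98),1)) for lo in(-42,-28,-14,0,14,28)])
cv2.imwrite("pics/w7.png",np.hstack([cv2.resize(p["img"][:,:,::-1],(400,300)),ortho(p,650,-15,200,150,30,2,np.deg2rad(-4.83))]))
E
```

```text
block 0.6 [251.  79. 110.  90.]
top ((632.5723266601562, -19.519371032714844), (78.13557434082031, 100.8295669555664), 84.81180572509766) z 44.73299691352136
top rect in fence frame ((-60.252174377441406, -5.8132171630859375), (78.13558197021484, 100.82959747314453), 89.64180755615234)
front x by y [(-42, np.float64(-0.4)), (-28, np.float64(-0.6)), (-14, np.float64(0.1)), (0, np.float64(-0.6)), (14, np.float64(-0.5)), (28, np.float64(-1.3))]
```

View pics/w7.png

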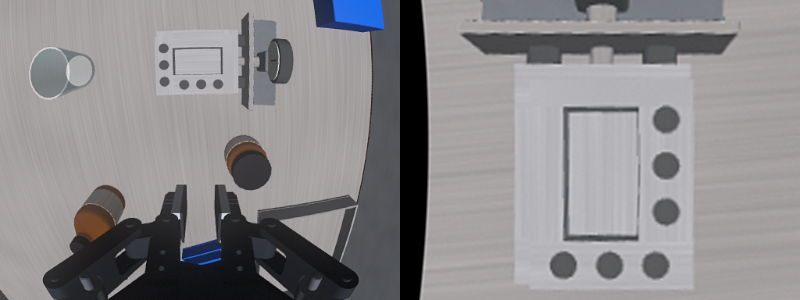

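The block's stepped end rests on both anvils, square to within 0.4° and centred to within about 1 mm. The arm is clear, so I'll hand in.

```bash
python3 -c "
from cell import ctrl
print(ctrl.finish_job())"
```

```text
the job is handed in; nothing more can be done
None
```

I pressed the block's stepped long side flush and centred on the fence, drew it back until the plunger sprang out, and gave it a quarter turn. I then pressed its stepped end flush, within about 1 mm of centre and 0.4° of square, left it standing there with the arm clear, and handed the job in at about 17 s; no verdict came back.

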